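Load two round painted panels into the drying rack

TASK

Put the two round panels from the loading lane into the drying rack, each in the slot that suits its thickness and pushed fully home against the back: the thin panel in the low upper slot, the thick panel in the tall lower slot. Raise or lower the rack by its handle so that the right slot is level with the lane before you push each panel across the gap, nearest panel first. When both are in, bring the rack all the way down to its bottom stop and let go; do not let a panel fall on the bench, and leave the bottle, brush jar, tin and palette knife where they are.

Things in the scene. Friction and masses are not known exactly. Their poses are not given: they have to be found in the camera images.
- lane_end (a point): Middle of the loading lane's edge next to the rack, on its upper face, 110 mm above the bench. Own y points along the lane towards the rack (the way panels are pushed), x across, z up. The lane is a fixed level white board running from y = 0 back to y = -390 mm, 144 mm clear between two rails that stand 10 mm above the board; both ends open.
- rack_mouth (a point): Middle of the rack's open front at the floor of the tall slot; 35 mm beyond lane_end (an open gap), 50 mm above the bench at joint 0. Moves with the rack, axes as lane_end. The rack is a plywood cassette 164 mm wide, 121 mm deep, 56 mm high, closed by a back plate, with two slots one above the other, 150 mm wide inside. A loaded panel sticks out 29 mm, clear of the lane.
- rack (a joint): Height of the rack over its bottom stop, m: 0 right down, 0.09 top stop. It slides straight up and down on two rods behind it (they end 210 mm above the bench, 84 mm behind the handle's centre). Spring-balanced: it stays where it is left and takes about 4 to 10 N to move. A panel enters easily with the slot's floor 1 to 4 mm below the lane; a floor above the lane blocks it.
- rack_handle (a point): Centre of the rack's handle, a black bar on two short posts on top of the rack: 64 mm long along own y (axes as lane_end), 16 mm wide in x, 16 mm high; its underside is 24 mm above the rack's top, its centre 132 mm above the bench at joint 0 and 91 mm beyond lane_end. Moves with the rack.
- tall_slot_home (a point): Centre (half-way up) of the thick panel when fully home against the back plate in the lower, tall slot (24 mm clear height; floor 50 mm above the bench at joint 0, so level with the lane at joint 0.060, best 0.057). 75 mm beyond lane_end, 58 mm above the bench at joint 0. Moves with the rack; axes as lane_end.
- low_slot_home (a point): Centre (half-way up) of the thin panel when fully home against the back plate in the upper, low slot (14 mm clear height; floor 80 mm above the bench at joint 0, so level with the lane at joint 0.030, best 0.0275). 75 mm beyond lane_end, 84 mm above the bench at joint 0. Moves with the rack; axes as lane_end.
- thin_panel_center (a point): Centre (half-way up) of the thin round panel: plywood disc 140 mm across, 8 mm thick, about 80 g, white face with broad colour strokes, lying flat on the lane. Either panel may be the one nearer the rack; they lie one behind the other, about 50 to 80 mm between their rims.
- thick_panel_center (a point): Centre (half-way up) of the thick round panel: same look and same 140 mm across, but 16 mm thick, about 150 g, lying flat on the lane.
- thin_panel: The thin panel again; origin at the centre of its underside.
- thick_panel: The thick panel again; origin at the centre of its underside.
- paint_bottle: red plastic squeeze bottle with a black cap, 64 mm across, 170 mm tall, upright; origin at the centre of its underside. A bystander.
- brush_jar: green glass jar, 76 mm across, 100 mm tall, with four brushes standing in it up to 200 mm high; origin at the centre of its underside. A bystander.
- paint_tin: plain metal tin, 90 mm across, 65 mm tall, upright; origin at the centre of its underside. A bystander.
- palette_knife: palette knife lying flat on the bench, about 0.24 m long. A bystander.
Mind the look-alikes: they are no part of the job. Leave any orange look-alike of the thick_panel alone.

How it is judged (in metres and radians):
On the way, in this order (a step that is already met when the one before it is completed fails the run):
1. one panel is fully home in its own slot (((horizontal distance between thin_panel_center and low_slot_home below 0.008 m and z of thin_panel_center in the frame of low_slot_home between -0.004 and 0.004 m) or (horizontal distance between thick_panel_center and tall_slot_home below 0.008 m and z of thick_panel_center in the frame of tall_slot_home between -0.004 and 0.004 m))), for 0.2 s.
2. both panels are fully home in their own slots (horizontal distance between thin_panel_center and low_slot_home below 0.008 m and z of thin_panel_center in the frame of low_slot_home between -0.004 and 0.004 m and horizontal distance between thick_panel_center and tall_slot_home below 0.008 m and z of thick_panel_center in the frame of tall_slot_home between -0.004 and 0.004 m), for 0.2 s.
3. the loaded rack is down at its bottom stop (value of joint rack below 0.004 m), for 0.2 s.
At the end, for the whole second after the job is handed in: The thin panel lies in the low upper slot and the thick panel in the tall lower slot, each centre within 8 mm horizontally and 4 mm in height of its home point; the rack is within 4 mm of its bottom stop; the panels are at rest and the robot has let go (all of step 2 and value of joint rack below 0.004 m and linear speed of each of thin_panel, thick_panel below 0.01 m/s); the robot touches nothing.
It fails at once if a panel falls off the lane or rack onto the bench (height (world z) of any of thin_panel_center, thick_panel_center below 0.035 m).
It fails at once if a bystander is moved more than 30 mm (distance of any of paint_bottle, brush_jar, paint_tin, palette_knife from where it was at the start of the episode above 0.03 m).
It also fails if it takes over 72 s, if anything falls off the work surface, if the arm or the gripper's body presses on something with over 40 N, if the wrist force passes 120 N, or if a joint passes its speed limit or range.

ROBOT

A 6-joint arm with a two-finger parallel gripper is mounted at the origin on the work surface. World frame = base frame: x ahead of the robot, y to its left, z up, the work surface at z = 0. Lengths are in m, angles in degrees, forces in N, time in s.
With the tool pointing down it reaches from about 0.35 to 0.875 m from the base axis. Payload 4.2 kg.
Tool frame: the origin (TCP) lies between the finger pads; the fingertips stand 11 mm ahead of it and the grasp point (between the pads) lies 8 mm behind it; z points along the fingers, y is the direction in which the jaws open and shut (so a half turn about z gives the same grasp; the last joint's range is limited). The gripper opens to 87 mm and grips with 3 to 60 N. Pads are 19 mm wide; open, the fingers measure 117 mm over their backs; the gripper's body (75 mm by 190 mm) begins 51 mm behind the grasp point.
Start: joints at [-58.98, 22.042, 0.453, 0, -68.411, -14.817], TCP at [0.174, -0.6, 0.201] pointing down, gripper open.
Joint ranges: [-179.83, 179.83], [-69.29, 118.12], [-61.27, 80.66], [-181.25, 117.63], [-171.15, -9.14], [-177.46, 177.46]. Speed limits (degrees/s): [159.86, 159.86, 180, 180, 180, 180].

INTERFACE

Orientations are given as a 3x3 rotation matrix whose columns are the frame's x, y, z axes.
In Python, from station import sense, capture, get_calibration, finish_job, search_frame, cut_out gives the robot as it stands.
- The arm moves only by the tool arm_command, never from a script. Its argument "rows" is a list of rows, each an object with "fingers": the opening in per cent of the stroke, from 0 (shut) to 100 (fully open); "travel": the shift along the tool's x, y, z in cm, a list of three; "roll": the turn about the tool's z in degrees. A call has 1 to 10 rows; each row is the pose to reach, as a shift and turn from the pose commanded when the call began, along the tool's axes at that moment; what a row does not reach only later rows make up. A row lasts 1/10 s, in which the tool goes at most 50 mm and 8.59 degrees, less where a joint would pass 70% of its speed; a pose out of reach is approached as far as the arm can. A call with a gripper value outside its range is refused whole. The fingers move at their own pace and stop on an object; the grip force is fixed at half the most. Time passes only in rows, so rows that repeat a pose let the fingers close. It gives the time, the measured TCP pose, the force and the opening at its end, in the units of the state.
- sense(): the state, without advancing time (a new reading comes with each control period).
- capture(name): name is "scene" or "top" or "wrist"; returns (picture, depth): 400x640x3 uint8, red, green, blue; 400x640 float32, m along the optical axis (not along the pixel's ray), 0 where there is no reading.
- get_calibration(name): a dict with "fov_y" (degrees; the focal length in pixels is half the picture's height over the tangent of half this angle, whatever the lens; pixels are square), "cx", "cy" (the principal point, pixels), "origin" and "attitude" of the camera in the world; the wrist camera has in their place "mount" (4x4, takes a point from camera to tool coordinates, whose origin is the TCP and whose axes are the flange's). Camera axes: x right, y down, z forward; pixel columns grow to the right and rows downward; lengths in m; the calibration is good to about 2 mm. A picture is of the moment at which its call begins: read the wrist's pose just before it. get_calibration takes no time and is no camera call.
- finish_job(): hands the job in, once; it reports no verdict.
Trained networks look in the newest picture that a camera, given by its name, has taken for a name from the list of things; names that differ only in an ending like _2 or _b are one class to them, and where a whole thing is asked for, a point or a joint stands for the part that bears it (a point fixed in the world has none). Each returns a list of dicts, best first, with "p" (0 to 1); they miss things now and then, are a little off and sometimes report something else, mostly with a low value. They report only what shows in the picture. A call takes as long as a camera call. They do not tell look-alikes from the thing itself.
- search_frame(camera, label): "position" ([x, y, z] in m, in world coordinates, good to about 4 mm: the middle of the surface that is visible of it).
- cut_out(camera, label): "mask" (400x640 bool, what is visible of it).
The state is a dict: "time_s": time; "joints": joint angles; "joint_velocities": joint speeds; "effort": joint torques, N m; "tcp_pos": TCP position; "ee_rot": TCP orientation; "wrist_force": force on the tool from outside, world axes, zero at the start; "moment": the same for the moment, N m; "gripper_width": opening from 0.0 (shut) to 1.0 (fully open).
Only numpy, scipy, OpenCV 4.12 (cv2) and the standard library are available. Lean on these libraries where they do the work, as an engineer would, in place of code of your own. Each camera call takes 0.05 s, during which the arm holds its last target. There are 200 camera calls.

## Working session

There is one attempt and no reset: what is moved stays moved. The work goes in short steps, Python scripts to look and compute and a tool call to move; the robot and the scene stay as the last step left them, time stands still between calls to the robot, and variables do not carry over. Pictures are saved under pics/ and viewed, about 8 in all and at most 12, crops included, and the job is handed in when it is done.

Besides the shell and the picture viewer there is one more tool, called after ">>>" as name(argument=value, ...), one argument or row to a line, values as JSON. arm_command: Moves the arm, as the interface text tells. Its arguments: {"type":"object","properties":{"rows":{"type":"array","items":{"type":"object","properties":{"fingers":{"type":"number"},"travel":{"type":"array","items":{"type":"number"}},"roll":{"type":"number"}}}}},"required":["rows"]}

```bash
mkdir -p pics; ls; python3 - <<'E'
from station import *
import cv2,numpy as np
s=sense(); print(s['time_s'],s['tcp_pos'],np.round(s['ee_rot'],3).tolist(),s['gripper_width'])
for c in ("scene","top"):
    p,d=capture(c); cv2.imwrite(f'pics/{c}0.png',p[:,:,::-1]); np.save(f'{c}_d.npy',d)
    print(c,get_calibration(c))
    for l in ("thin_panel","thick_panel","rack_handle","rack","lane_end","paint_bottle","brush_jar","paint_tin","palette_knife"):
        try:
            print(l,[(np.round(r['position'],3).tolist(),round(r['p'],2)) for r in search_frame(c,l)[:4]])
        except Exception as e: print(l,e)
E
```

```text
pics
0.0 [ 0.17421023 -0.59954553  0.19984906] [[-0.96, -0.279, -0.001], [-0.279, 0.96, 0.002], [0.0, 0.002, -1.0]] 1.0013122487056456
scene {'fov_y': 48.83640946991298, 'cx': 316.4922208692977, 'cy': 200.4070423361343, 'origin': array([ 1.69474713, -0.27471634,  0.90148332]), 'attitude': array([[ 0.25227916,  0.55253802, -0.79439094],
       [ 0.96764935, -0.14137547,  0.2089682 ],
       [ 0.00315548, -0.8214102 , -0.57032914]])}
thin_panel [([0.518, -0.183, 0.117], 0.97)]
thick_panel [([0.489, 0.015, 0.127], 0.75), ([0.672, 0.283, 0.016], 0.62)]
rack_handle [([0.478, 0.19, 0.16], 0.94)]
rack [([0.473, 0.191, 0.169], 0.55)]
lane_end [([0.511, 0.019, 0.04], 0.7)]
paint_bottle [([0.618, -0.482, 0.086], 0.89)]
brush_jar [([0.509, 0.018, 0.038], 0.74), ([0.663, 0.442, 0.083], 0.6)]
paint_tin [([0.806, 0.116, 0.051], 0.67), ([0.783, -0.093, -0.002], 0.21)]
palette_knife [([0.783, -0.092, 0.0], 0.87), ([0.473, 0.19, 0.164], 0.41)]
top {'fov_y': 56.96866728851884, 'cx': 323.69265084033975, 'cy': 202.40163821037657, 'origin': array([0.47661266, 0.00356699, 1.32257693]), 'attitude': array([[ 0.02480584, -0.99163207,  0.12669062],
       [-0.99967164, -0.02379084,  0.00951875],
       [-0.00642502, -0.12688514, -0.99189661]])}
thin_panel [([0.507, -0.184, 0.12], 0.62)]
thick_panel [([0.469, 0.019, 0.125], 0.79), ([0.663, 0.283, 0.014], 0.76)]
rack_handle [([0.436, 0.197, 0.164], 0.56)]
rack [([0.437, 0.2, 0.165], 0.92)]
lane_end [([0.458, 0.101, 0.11], 0.75), ([0.44, 0.202, 0.163], 0.39)]
paint_bottle [([0.589, -0.468, 0.113], 0.96)]
brush_jar [([0.643, 0.454, 0.078], 0.74)]
paint_tin [([0.766, 0.132, 0.061], 0.97)]
palette_knife [([0.774, -0.077, 0.003], 0.86), ([0.471, 0.016, 0.127], 0.69)]
```

View pics/top0.png

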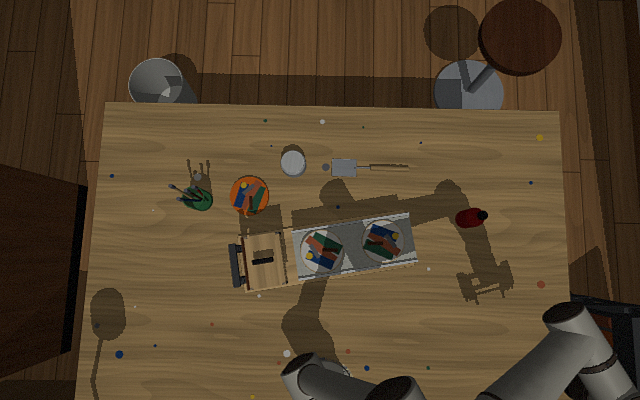

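View pics/scene0.png

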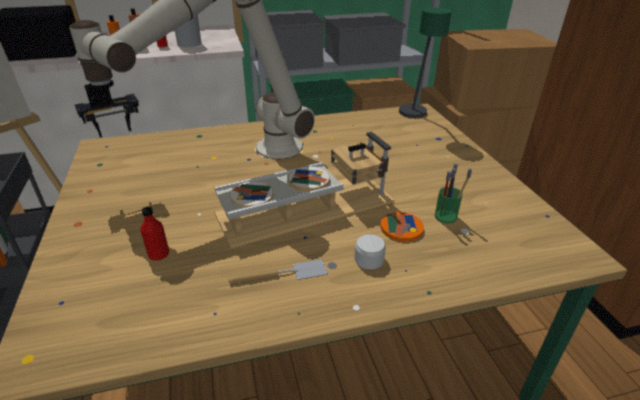

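```bash
cat > h.py <<'E'
import numpy as np,cv2
from station import *
def pts(c,d,pose=None):
    k=get_calibration(c); f=200/np.tan(np.radians(k['fov_y'])/2)
    v,u=np.mgrid[0:400,0:640]
    P=np.stack([(u-k['cx'])/f*d,(v-k['cy'])/f*d,d],-1)
    if c=='wrist':
        M=np.array(k['mount']); P=P@M[:3,:3].T+M[:3,3]; R,o=np.array(pose['ee_rot']),np.array(pose['tcp_pos'])
    else: R,o=np.array(k['attitude']),np.array(k['origin'])
    return P@R.T+o
E
python3 - <<'E'
from h import *
for c,pp in (("top",{'bottle':(482,215),'knife':(344,168),'tin':(293,160),'handle':(263,257),'panA':(322,252),'panB':(382,241),'rackTop':(262,240),'b1':(150,130),'b2':(530,130),'b3':(520,250),'b4':(150,350),'b5':(350,320)}),
 ("scene",{'bottle':(148,212),'knife':(310,269),'tin':(370,243),'handle':(357,149),'panA':(310,179),'panB':(252,194),'b1':(100,150),'b2':(500,280),'b3':(200,320),'b4':(470,170)})):
    d=np.load(f'{c}_d.npy'); W=pts(c,d)
    for n,(u,v) in pp.items(): print(c,n,np.round(W[v,u],3),round(float(d[v,u]),3))
print(get_calibration('wrist'))
E
```

```text
top bottle [ 0.596 -0.481  0.173] 1.151
top knife [ 0.773 -0.055  0.004] 1.345
top tin [0.783 0.126 0.067] 1.285
top handle [0.449 0.199 0.165] 1.147
top panA [0.469 0.016 0.13 ] 1.182
top panB [ 0.509 -0.177  0.119] 1.196
top rackTop [0.501 0.204 0.168] 1.15
top b1 [0.9   0.667 0.004] 1.368
top b2 [ 0.932 -0.737  0.005] 1.357
top b3 [ 0.492 -0.684  0.   ] 1.307
top b4 [0.12  0.6   0.007] 1.265
top b5 [ 0.236 -0.085  0.001] 1.28
scene bottle [ 0.611 -0.479  0.168] 1.236
scene knife [ 0.775 -0.052 -0.001] 1.292
scene tin [0.778 0.129 0.064] 1.29
scene handle [0.444 0.196 0.192] 1.497
scene panA [0.491 0.019 0.128] 1.459
scene panB [ 0.517 -0.177  0.117] 1.404
scene b1 [-0.171 -0.751 -0.007] 1.901
scene b2 [ 0.953  0.463 -0.001] 1.258
scene b3 [ 0.887 -0.372 -0.001] 1.136
scene b4 [0.668 0.492 0.195] 1.379
{'fov_y': 69.89047143614079, 'cx': 317.82845030446117, 'cy': 199.47542199488652, 'mount': array([[-1.00524848e-03, -9.58054074e-01, -2.86585732e-01,
         7.95137221e-02],
       [ 9.99998064e-01, -4.78215218e-04, -1.90899420e-03,
        -2.19369254e-04],
       [ 1.69187001e-03, -2.86587096e-01,  9.58052699e-01,
        -1.84174634e-01],
       [ 0.00000000e+00,  0.00000000e+00,  0.00000000e+00,
         1.00000000e+00]])}
```

```bash
python3 - <<'E'
from h import *
d=np.load('top_d.npy'); W=pts('top',d)
np.set_printoptions(linewidth=250)
for v in range(224,296,5): print(v,np.round(W[v,226:300:5,2]*1000).astype(int))
p=cv2.imread('pics/top0.png')
m=np.zeros((400,640),bool); m[200:310,225:430]=1
for lo,hi,n in ((.1,.135,'lane'),):
    mm=m&(W[...,2]>lo)&(W[...,2]<hi)
    mm&=(np.arange(640)>296)[None]
    q=W[mm][:,:2].astype(np.float32); print(n,mm.sum(),cv2.minAreaRect(q))
    print(np.median(W[mm][:,2]))
cv2.imwrite('pics/topc.png',cv2.resize(p[200:310,220:430],None,fx=3.8,fy=3.8,interpolation=cv2.INTER_CUBIC))
capture('top')
for l in ('thin_panel','thick_panel'):
    for r in cut_out('top',l):
        P=W[r['mask']&(d>0)]; print(l,r['p'],r['mask'].sum(),np.round(np.median(P,0),3),cv2.minEnclosingCircle(P[:,:2].astype(np.float32)))
E
```

```text
224 [ 1  3  0  5  2  0  3  1 -1 -1  1  2 -4 -2  1]
229 [ 4 -2  4  4  5 -2  2  4  1  2  5 12 13 14 16]
234 [  4   2   3   0   0  12  11 162 166 169 170  15  16  12 112]
239 [  0   2  -2 168 168 165 169 168 166 169 165 114  16  16 112]
244 [  1 214   2 167 168 164 166 165 167 164 165 117  13   9 112]
249 [  6 211 179 157 162 169 164 165 169 169 168 150  18  12 116]
254 [  4 211 208  13 168 167 165 161 162 162 166 165  16  16 115]
259 [ -5 212 213  10 166 166 208 211 208 206 168 165  13  16 113]
264 [  1 211 215  18 164 167 204 168 167 166 164 167  10  12 109]
269 [  2 207 214   3 166 170 171 164 167 168 166 165  10  11  14]
274 [ 10   2 211  -2 166 169 165 166 167 165 170 161 119  16  10]
279 [  4   2 210 163 170 168 169 166 165 167 166 169 120  12  15]
284 [  1   4 212 161 164 164 168 170 168 164 166 167  11   8  13]
289 [  4   2   2   1  17 165  16  11   8   4   5  -2   3   2   7]
294 [ 1 -1  6  2  3 -1  3  4 -1 -4  1  1  1  3  4]
lane 5926 ((0.49109527468681335, -0.0858200192451477), (0.16409993171691895, 0.3896838128566742), 10.468500137329102)
0.1196583603888367
thin_panel 0.73 1423 [ 0.509 -0.178  0.121] ((0.5083714723587036, -0.17858989536762238), 0.0697726458311081)
thick_panel 0.92 1454 [0.472 0.019 0.129] ((0.4730542302131653, 0.01905510202050209), 0.06992894411087036)
thick_panel 0.58 1183 [0.661 0.284 0.019] ((0.6617496609687805, 0.2860581874847412), 0.07034192979335785)
```

View pics/topc.png

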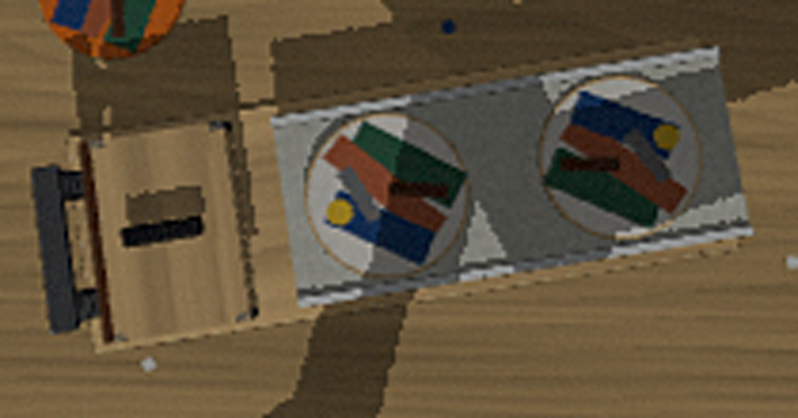

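>>> arm_command(
  rows=[
    {"fingers": 60, "travel": [0, 0, -6], "roll": -8.5},
    {"fingers": 60, "travel": [-37.7, 30.7, -12], "roll": -84.3},
    {"fingers": 60, "travel": [-37.7, 30.7, -12], "roll": -84.3},
    {"fingers": 60, "travel": [-37.7, 30.7, -12], "roll": -84.3},
    {"fingers": 60, "travel": [-37.7, 30.7, -12], "roll": -84.3},
    {"fingers": 60, "travel": [-37.7, 30.7, -12], "roll": -84.3},
    {"fingers": 60, "travel": [-37.7, 30.7, -12], "roll": -84.3},
    {"fingers": 60, "travel": [-37.7, 30.7, -12], "roll": -84.3},
    {"fingers": 60, "travel": [-37.7, 30.7, -12], "roll": -84.3},
    {"fingers": 60, "travel": [-37.7, 30.7, -12], "roll": -84.3},
  ],
)

```text
time_s: 2.15
tcp_pos: [0.4283, -0.2318, 0.3158]
ee_rot: [[0.188, -0.982, 0.001], [-0.982, -0.188, -0.0], [0.0, -0.001, -1.0]]
wrist_force: [0.5, -0.6, 0.5]
gripper_width: 0.601
```

>>> arm_command(
  rows=[
    {"fingers": 60, "travel": [-37.7, -7.5, -1], "roll": 0},
    {"fingers": 60, "travel": [-37.7, -7.5, -1], "roll": 0},
    {"fingers": 60, "travel": [-37.7, -7.5, -1], "roll": 0},
    {"fingers": 60, "travel": [-37.7, -7.5, -1], "roll": 0},
    {"fingers": 60, "travel": [-37.7, -7.5, -1], "roll": 0},
    {"fingers": 60, "travel": [-37.7, -7.5, -1], "roll": 0},
    {"fingers": 60, "travel": [-37.7, -7.5, -1], "roll": 0},
    {"fingers": 60, "travel": [-37.7, -7.5, -1], "roll": 0},
    {"fingers": 60, "travel": [-37.7, -7.5, -1], "roll": 0},
    {"fingers": 60, "travel": [-37.7, -7.5, -1], "roll": 0},
  ],
)

```text
time_s: 3.15
tcp_pos: [0.4324, 0.1512, 0.325]
ee_rot: [[0.184, -0.983, -0.0], [-0.983, -0.184, -0.0], [0.0, 0.0, -1.0]]
wrist_force: [-0.1, 0.2, -1.0]
gripper_width: 0.594
```

```bash
cat > wl.py <<'E'
from h import *
import sys
def look(name):
    s=sense(); p,d=capture('wrist'); cv2.imwrite(f'pics/{name}.png',p[:,:,::-1])
    return s,p,d,pts('wrist',d,s)
E
python3 - <<'E'
from wl import *
s,p,d,W=look('w1'); print(s['time_s'],s['tcp_pos'],np.round(s['ee_rot'],4).tolist())
for l in ('rack_handle',): print(l,[(np.round(r['position'],3).tolist(),round(r['p'],2)) for r in search_frame('wrist',l)[:3]])
np.save('w1.npy',W)
ok=d>0
z=W[...,2]
for lo,hi in ((.192,.225),(.155,.18)):
    m=(ok&(z>lo)&(z<hi)).astype(np.uint8); n,lab,st,c=cv2.connectedComponentsWithStats(m)
    for i in range(1,n):
        if st[i,4]>200:
            P=W[lab==i]; print(lo,st[i],np.round(P.mean(0),4),cv2.minAreaRect(P[:,:2].astype(np.float32)),np.median(P[:,2]))
E
```

```text
3.15 [0.43239764 0.15121402 0.32497169] [[0.184, -0.9829, -0.0004], [-0.9829, -0.184, -0.0004], [0.0003, 0.0004, -1.0]]
rack_handle [([0.438, 0.188, 0.164], 0.69), ([0.768, -0.021, 0.003], 0.59)]
0.192 [299 195  14  55 737] [0.4384 0.1914 0.2039] ((0.4383518695831299, 0.19394558668136597), (0.015286200679838657, 0.063848577439785), 10.216487884521484) 0.20427543066017417
0.192 [266 295  94   4 373] [0.4137 0.2826 0.2101] ((0.4138457775115967, 0.28283876180648804), (0.11332540214061737, 0.006447036284953356), 10.072386741638184) 0.21007876658707392
0.155 [  240   168   134   100 10012] [0.436  0.1906 0.1645] ((0.4359809160232544, 0.20571079850196838), (0.16419510543346405, 0.1358785331249237), 10.122196197509766) 0.16460483479929905
```

View pics/w1.png

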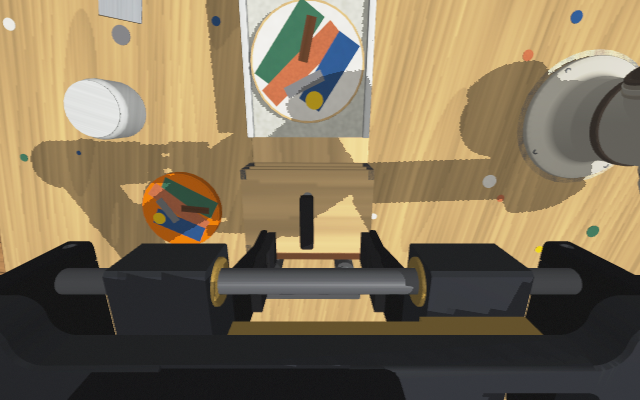

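```bash
python3 - <<'E'
from h import *
W=np.load('w1.npy')
for u0,u1,v0,v1 in ((255,275,124,134),(330,350,122,134),(275,290,180,195),(330,345,200,215),(20,60,190,230),(460,500,280,300)):
    q=W[v0:v1,u0:u1].reshape(-1,3); print(np.round(np.median(q,0),4))
s=sense(); print(s['tcp_pos'],s['time_s'])
E
```

```text
[0.5138 0.1046 0.1103]
[0.4142 0.0844 0.1104]
[0.474  0.1662 0.1647]
[0.4017 0.1793 0.1646]
[ 9.275e-01  3.366e-01 -2.000e-04]
[0.3942 0.1106 0.4406]
[0.43250722 0.14996289 0.32517288] 3.25
```

>>> arm_command(
  rows=[
    {"fingers": 60, "travel": [-4.1, -1.4, 3], "roll": 0},
    {"fingers": 60, "travel": [-4.1, -1.4, 6], "roll": 0},
    {"fingers": 60, "travel": [-4.1, -1.4, 8], "roll": 0},
    {"fingers": 60, "travel": [-4.1, -1.4, 10], "roll": 0},
    {"fingers": 60, "travel": [-4.1, -1.4, 12], "roll": 0},
    {"fingers": 60, "travel": [-4.1, -1.4, 13.7], "roll": 0},
    {"fingers": 60, "travel": [-4.1, -1.4, 13.7], "roll": 0},
    {"fingers": 60, "travel": [-4.1, -1.4, 13.7], "roll": 0},
  ],
)

```text
time_s: 4.05
tcp_pos: [0.4395, 0.1927, 0.1887]
ee_rot: [[0.181, -0.983, 0.001], [-0.983, -0.181, -0.0], [0.0, -0.001, -1.0]]
wrist_force: [0.2, -0.4, -0.6]
gripper_width: 0.601
```

>>> arm_command(
  rows=[
    {"fingers": 0, "travel": [0, 0, 0], "roll": 0},
    {"fingers": 0, "travel": [0, 0, 0], "roll": 0},
    {"fingers": 0, "travel": [0, 0, 0], "roll": 0},
    {"fingers": 0, "travel": [0, 0, 0], "roll": 0},
    {"fingers": 0, "travel": [0, 0, 0], "roll": 0},
  ],
)

```text
time_s: 4.55
tcp_pos: [0.4389, 0.1936, 0.1883]
ee_rot: [[0.182, -0.983, 0.0], [-0.983, -0.182, 0.0], [-0.0, -0.0, -1.0]]
wrist_force: [0.3, 0.7, 0.6]
gripper_width: 0.232
```

>>> arm_command(
  rows=[
    {"fingers": 0, "travel": [0, 0, 0.2], "roll": 0},
    {"fingers": 0, "travel": [0, 0, 0.4], "roll": 0},
    {"fingers": 0, "travel": [0, 0, 0.6], "roll": 0},
    {"fingers": 0, "travel": [0, 0, 0.73], "roll": 0},
    {"fingers": 0, "travel": [0, 0, 0.73], "roll": 0},
    {"fingers": 0, "travel": [0, 0, 0.73], "roll": 0},
    {"fingers": 0, "travel": [0, 0, 0.73], "roll": 0},
  ],
)

```text
time_s: 5.25
tcp_pos: [0.4396, 0.1938, 0.1816]
ee_rot: [[0.183, -0.983, 0.002], [-0.983, -0.183, 0.0], [-0.0, -0.002, -1.0]]
wrist_force: [-0.1, 0.3, 5.2]
gripper_width: 0.006
```

```bash
python3 - <<'E'
from wl import *
s,p,d,W=look('w2'); print(s['time_s'],s['tcp_pos'],s['gripper_width'],s['wrist_force'])
p2,_=capture('scene')
im=cv2.resize(p2[100:220,280:440],(640,480),interpolation=cv2.INTER_CUBIC)
cv2.imwrite('pics/m2.png',np.hstack([cv2.resize(p,(0,0),fx=.0+.25*1.0,fy=.25)[...,::-1][:0] if 0 else im[...,::-1]]))
cv2.imwrite('pics/m2.png',np.vstack([im[:330,:,::-1],p[140:400,:,::-1]]))
E
```

```text
5.25 [0.4395751  0.19376411 0.18163832] 0.006075109413297741 [-0.05563741  0.29850257  5.2053719 ]
```

View pics/m2.png

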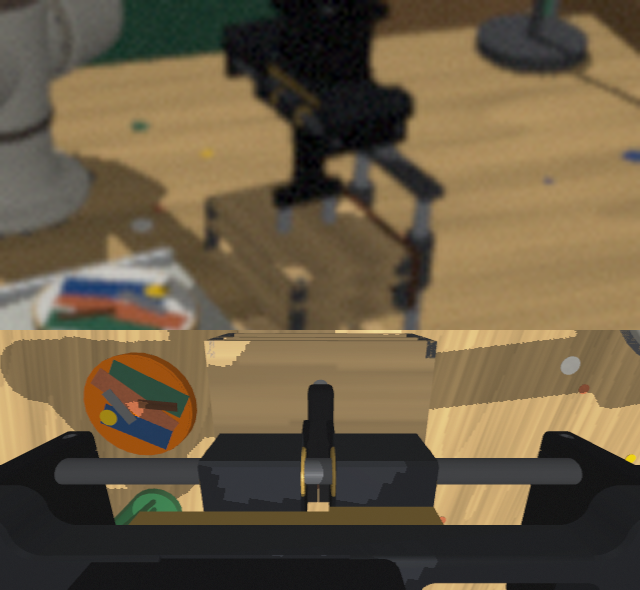

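```bash
python3 - <<'E'
from wl import *
s,p,d,W=look('w3'); print(s['gripper_width'])
np.set_printoptions(linewidth=220,suppress=True)
for u,v in ((320,195),(320,200),(320,210),(320,220),(320,230),(320,240),(320,250),(318,270),(310,275),(328,275),(318,285),(260,180),(380,180),(260,220),(380,220)):
    print(u,v,np.round(np.median(W[v-1:v+2,u-2:u+3].reshape(-1,3),0),4))
E
```

```text
0.007929591581202168
320 195 [0.4433 0.1632 0.193 ]
320 200 [0.4433 0.164  0.2017]
320 210 [0.4423 0.1695 0.2032]
320 220 [0.441  0.1759 0.203 ]
320 230 [0.4398 0.1822 0.2032]
320 240 [0.4397 0.1835 0.2153]
320 250 [0.4397 0.1837 0.2275]
318 270 [0.445  0.1607 0.2877]
310 275 [0.4472 0.1618 0.2897]
328 275 [0.4419 0.161  0.2895]
318 285 [0.4445 0.1638 0.2911]
260 180 [0.4865 0.1683 0.1633]
380 180 [0.401  0.1525 0.1632]
260 220 [0.4826 0.199  0.1629]
380 220 [0.3933 0.1824 0.1631]
```

```bash
python3 - <<'E'
from wl import *
p=cv2.imread('pics/w3.png'); cv2.imwrite('pics/w3c.png',cv2.resize(np.clip(p[180:330,260:380].astype(float)*2.2,0,255).astype(np.uint8),None,fx=4.6,fy=4,interpolation=cv2.INTER_CUBIC))
E
```

```text
(no output)
```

View pics/w3c.png

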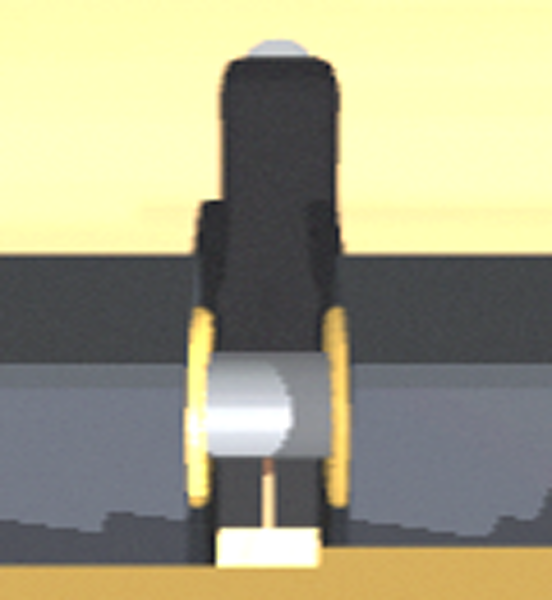

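```bash
python3 - <<'E'
from wl import *
W=np.load('w1.npy')
for u,v in ((265,233),(265,237),(262,245),(262,255),(250,262),(372,234),(372,238),(375,245),(375,255),(388,262)):
    print(u,v,np.round(W[v,u]-[.4324,.1505,.325],4))
E
```

```text
265 233 [ 0.0325 -0.0051  0.0269]
265 237 [ 0.0319 -0.004   0.0299]
262 245 [ 0.0317 -0.0037  0.0401]
262 255 [ 0.0297 -0.0036  0.0508]
250 262 [ 0.0336 -0.0048  0.0615]
372 234 [-0.03   -0.0162  0.0274]
372 238 [-0.0288 -0.0162  0.0335]
375 245 [-0.0287 -0.0164  0.043 ]
375 255 [-0.0275 -0.0145  0.0513]
388 262 [-0.0311 -0.0171  0.062 ]
```

```bash
python3 - <<'E'
from wl import *
W=np.load('w1.npy')
R=np.array([[0.184,-.983,0],[-.983,-.184,0],[0,0,-1.]])
T=(W-[.4325,.150,.325])@R   # tool coords
np.set_printoptions(linewidth=220,suppress=True)
for u in (30,80,120,165,210,250,265,320,372,400,450):
    print(u,[(v,*np.round(T[v,u]*1000).astype(int)) for v in range(228,396,8) if T[v,u,2]<.05 and T[v,u,2]>-.2][:14])
E
```

```text
30 [(260, np.int64(37), np.int64(-85), np.int64(-108)), (268, np.int64(36), np.int64(-81), np.int64(-112)), (276, np.int64(35), np.int64(-79), np.int64(-115)), (284, np.int64(33), np.int64(-79), np.int64(-115)), (292, np.int64(31), np.int64(-79), np.int64(-116)), (300, np.int64(35), np.int64(-69), np.int64(-125)), (308, np.int64(34), np.int64(-68), np.int64(-126)), (316, np.int64(33), np.int64(-68), np.int64(-127)), (324, np.int64(31), np.int64(-67), np.int64(-128)), (332, np.int64(29), np.int64(-67), np.int64(-129)), (340, np.int64(28), np.int64(-66), np.int64(-130)), (348, np.int64(27), np.int64(-66), np.int64(-131)), (356, np.int64(26), np.int64(-65), np.int64(-132)), (364, np.int64(24), np.int64(-64), np.int64(-133))]
80 [(244, np.int64(37), np.int64(-79), np.int64(-97)), (252, np.int64(34), np.int64(-79), np.int64(-97)), (260, np.int64(32), np.int64(-79), np.int64(-99)), (268, np.int64(32), np.int64(-75), np.int64(-104)), (276, np.int64(32), np.int64(-70), np.int64(-110)), (284, np.int64(30), np.int64(-71), np.int64(-109)), (292, np.int64(27), np.int64(-71), np.int64(-109)), (30
[... 6108 characters left out ...]
64(36), np.int64(45), np.int64(-97)), (252, np.int64(37), np.int64(41), np.int64(-104)), (260, np.int64(37), np.int64(39), np.int64(-109)), (268, np.int64(37), np.int64(37), np.int64(-113)), (276, np.int64(35), np.int64(37), np.int64(-115)), (284, np.int64(33), np.int64(36), np.int64(-116)), (292, np.int64(30), np.int64(37), np.int64(-115)), (300, np.int64(28), np.int64(37), np.int64(-115)), (308, np.int64(25), np.int64(38), np.int64(-115)), (316, np.int64(24), np.int64(37), np.int64(-116)), (324, np.int64(23), np.int64(36), np.int64(-119)), (332, np.int64(22), np.int64(35), np.int64(-121)), (340, np.int64(24), np.int64(33), np.int64(-126)), (348, np.int64(25), np.int64(32), np.int64(-129))]
```

>>> arm_command(
  rows=[
    {"fingers": 0, "travel": [0, 0, 0.2], "roll": 0},
    {"fingers": 0, "travel": [0, 0, 0.4], "roll": 0},
    {"fingers": 0, "travel": [0, 0, 0.6], "roll": 0},
    {"fingers": 0, "travel": [0, 0, 0.6], "roll": 0},
    {"fingers": 0, "travel": [0, 0, 0.6], "roll": 0},
  ],
)

```text
time_s: 5.9
tcp_pos: [0.4396, 0.1937, 0.1754]
ee_rot: [[0.183, -0.983, 0.002], [-0.983, -0.183, 0.001], [-0.0, -0.002, -1.0]]
wrist_force: [0.2, -0.6, 4.8]
gripper_width: 0.004
```

>>> arm_command(
  rows=[
    {"fingers": 0, "travel": [0, 0, -3], "roll": 0},
    {"fingers": 0, "travel": [0, 0, -6], "roll": 0},
    {"fingers": 0, "travel": [3, 0, -6], "roll": 0},
    {"fingers": 0, "travel": [8, 0, -6], "roll": 0},
    {"fingers": 0, "travel": [11, 0, -6], "roll": 0},
    {"fingers": 0, "travel": [11, 0, -6], "roll": 0},
  ],
)

```text
time_s: 6.5
tcp_pos: [0.4583, 0.0827, 0.2338]
ee_rot: [[0.178, -0.984, -0.002], [-0.984, -0.178, -0.0], [0.0, 0.002, -1.0]]
wrist_force: [-0.1, 0.1, 1.0]
gripper_width: 0.007
```

```bash
cat > meas.py <<'E'
from wl import *
def proj(P,s):
    k=get_calibration('wrist'); f=200/np.tan(np.radians(k['fov_y'])/2); M=np.array(k['mount'])
    t=(np.array(P)-s['tcp_pos'])@np.array(s['ee_rot']); c=(t-M[:3,3])@M[:3,:3]; return f*c[0]/c[2]+k['cx'],f*c[1]/c[2]+k['cy']
def meas(name):
    s,p,d,W=look(name); print(s['time_s'],s['tcp_pos'],s['wrist_force'],s['gripper_width'])
    L=np.array([.4557,.1060]); a=np.radians(10.2); X=np.array([np.cos(a),np.sin(a)]);Y=np.array([-np.sin(a),np.cos(a)])
    ok=d>0; q=W[...,:2]-L; x=q@X; y=q@Y; z=W[...,2]
    rt=ok&(abs(x)<.07)&(abs(x)>.02)&(y>.05)&(y<.14)&(z>.08)&(z<.175)
    ht=ok&(abs(x)<.007)&(y>.061)&(y<.12)&(z>.13)&(z<.215)
    ln=ok&(abs(x)>.055)&(abs(x)<.068)&(y>-.025)&(y<-.003)&(z>.1)&(z<.115)
    for n,m in (('racktop',rt),('handle',ht),('lane',ln)): print(n,m.sum(),np.median(z[m]) if m.any() else None)
    pn=ok&(abs(x)<.075)&(y<.03)&(y>-.3)&(z>.1145)&(z<.135)
    return s,p,d,W,x,y,z,ok
E
python3 -c "
from meas import *
meas('w4')"
```

```text
6.5 [0.45828218 0.08272729 0.23384193] [-0.10083744  0.0655928   1.04998103] 0.007010020406690118
racktop 0 None
handle 150 0.19657679884990922
lane 438 0.11029776291886274
```

>>> arm_command(
  rows=[
    {"fingers": 0, "travel": [4, 0, -3], "roll": 0},
    {"fingers": 0, "travel": [8, 0, -3], "roll": 0},
    {"fingers": 0, "travel": [12, 0, -3], "roll": 0},
    {"fingers": 0, "travel": [15, 0, -3], "roll": 0},
    {"fingers": 0, "travel": [15, 0, -3], "roll": 0},
    {"fingers": 0, "travel": [15, 0, -3], "roll": 0},
  ],
)

```text
time_s: 7.15
tcp_pos: [0.4862, -0.0617, 0.264]
ee_rot: [[0.182, -0.983, -0.001], [-0.983, -0.182, 0.0], [-0.001, 0.001, -1.0]]
wrist_force: [-0.7, 0.4, -0.2]
gripper_width: 0.008
```

```bash
cat >> meas.py <<'E'
def panels(s,d,W,x,y,z,ok):
    for l in ('thick_panel','thin_panel'):
        for r in cut_out('wrist',l)[:3]:
            m=r['mask']&ok&(abs(x)<.08)&(z>.08)
            if m.sum()<200: continue
            q=np.c_[x[m],y[m]].astype(np.float32); print(l,round(r['p'],2),m.sum(),'lane-frame centre',np.round(cv2.minEnclosingCircle(q)[0],4),round(cv2.minEnclosingCircle(q)[1],4),'z',np.median(z[m]))
    # rails
    for yy in (-.06,-.02):
        m=ok&(abs(y-yy)<.01)&(z>.116)&(z<.124)&(abs(x)>.071)&(abs(x)<.09); 
        if m.any(): print('rails',yy,np.median(x[m&(x>0)]),np.median(x[m&(x<0)]))
E
python3 -c "
from meas import *
s,p,d,W,x,y,z,ok=meas('w5'); panels(s,d,W,x,y,z,ok)
print(np.round(s['ee_rot'],4).tolist()); t=np.array(s['tcp_pos'])[:2]-[.4557,.106]; a=np.radians(10.2); print('tcp lane', t@[np.cos(a),np.sin(a)], t@[-np.sin(a),np.cos(a)])
"
```

```text
7.15 [ 0.48616509 -0.0617219   0.26395773] [-0.66685289  0.39122865 -0.19855078] 0.008059396195818158
racktop 0 None
handle 0 None
lane 0 None
thick_panel 0.69 4040 lane-frame centre [-0.0025 -0.1341] 0.0764 z 0.1268601977650059
thin_panel 0.83 14631 lane-frame centre [ 1.000e-04 -2.921e-01] 0.0721 z 0.11931419007972704
[[0.1816, -0.9834, -0.0015], [-0.9834, -0.1816, 0.0004], [-0.0007, 0.0014, -1.0]]
tcp lane 0.0002826190109009588 -0.17046605646334986
```

View pics/w5.png

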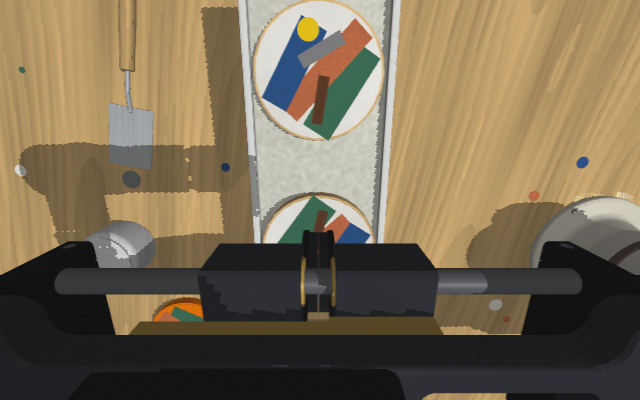

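>>> arm_command(
  rows=[
    {"fingers": 0, "travel": [0.9, 0, 4], "roll": 0.3},
    {"fingers": 0, "travel": [0.9, 0, 8], "roll": 0.3},
    {"fingers": 0, "travel": [0.9, 0, 11], "roll": 0.3},
    {"fingers": 0, "travel": [0.9, 0, 14], "roll": 0.3},
    {"fingers": 0, "travel": [0.9, 0, 16], "roll": 0.3},
    {"fingers": 0, "travel": [0.9, 0, 16.9], "roll": 0.3},
    {"fingers": 0, "travel": [0.9, 0, 16.9], "roll": 0.3},
    {"fingers": 0, "travel": [0.9, 0, 16.9], "roll": 0.3},
  ],
)

```text
time_s: 8.1
tcp_pos: [0.4889, -0.0705, 0.0968]
ee_rot: [[0.178, -0.984, 0.002], [-0.984, -0.178, -0.0], [0.0, -0.002, -1.0]]
wrist_force: [0.4, 0.9, 0.6]
gripper_width: 0.009
```

```bash
cat > topm.py <<'E'
from h import *
def topm(d):
    W=pts('top',d); L=np.array([.4557,.1060]); a=np.radians(10.2); X=np.array([np.cos(a),np.sin(a)]);Y=np.array([-np.sin(a),np.cos(a)])
    q=W[...,:2]-L; x=q@X; y=q@Y; z=W[...,2]; ok=d>0
    rt=ok&(abs(x)<.07)&(abs(x)>.025)&(y>.045)&(y<.14)&(z>.08)&(z<.185)
    ln=ok&(abs(x)<.065)&(abs(x)>.04)&(y>-.03)&(y<-.005)&(z>.1)&(z<.12)
    print('racktop',rt.sum(),z[rt].mean(),'lane',ln.sum(),z[ln].mean() if ln.any() else None)
    for n,lo,hi in (('hi',.1235,.136),('lo',.113,.1235)):
        m=ok&(abs(x)<.066)&(y>-.38)&(y<.03)&(z>lo)&(z<hi)
    return x,y,z,ok
if __name__=='__main__':
    topm(np.load('top_d.npy'))
    p,d=capture('top'); topm(d); cv2.imwrite('pics/top_last.png',p[:,:,::-1])
E
python3 topm.py
```

```text
racktop 894 0.16638178051874694 lane 117 0.1118296810545752
racktop 594 0.1585329148776235 lane 17 0.11236181577637744
```

>>> arm_command(
  rows=[
    {"fingers": 0, "travel": [-1, 0.1, 0], "roll": 0},
    {"fingers": 0, "travel": [-2, 0.1, 0], "roll": 0},
    {"fingers": 0, "travel": [-3, 0.1, 0], "roll": 0},
    {"fingers": 0, "travel": [-4, 0.1, 0], "roll": 0},
    {"fingers": 0, "travel": [-5, 0.1, 0], "roll": 0},
    {"fingers": 0, "travel": [-5.8, 0.1, 0], "roll": 0},
    {"fingers": 0, "travel": [-6.6, 0.1, 0], "roll": 0},
    {"fingers": 0, "travel": [-7.4, 0.1, 0], "roll": 0},
    {"fingers": 0, "travel": [-8.2, 0.1, 0], "roll": 0},
    {"fingers": 0, "travel": [-9, 0.1, 0], "roll": 0},
  ],
)

```text
time_s: 9.15
tcp_pos: [0.4709, 0.018, 0.0958]
ee_rot: [[0.177, -0.984, -0.0], [-0.984, -0.177, -0.0], [0.0, 0.0, -1.0]]
wrist_force: [-0.4, -1.4, 1.0]
gripper_width: 0.002
```

```bash
python3 - <<'E'
from h import *
p,d=capture('scene'); print(sense()['tcp_pos'],sense()['wrist_force'])
im=cv2.resize(p[120:230,200:420],(800,400),interpolation=cv2.INTER_CUBIC); cv2.imwrite('pics/s6.png',im[...,::-1])
E
```

```text
[0.47084282 0.01880052 0.095732  ] [ 0.29113057  0.19378622 -0.9957916 ]
```

View pics/s6.png

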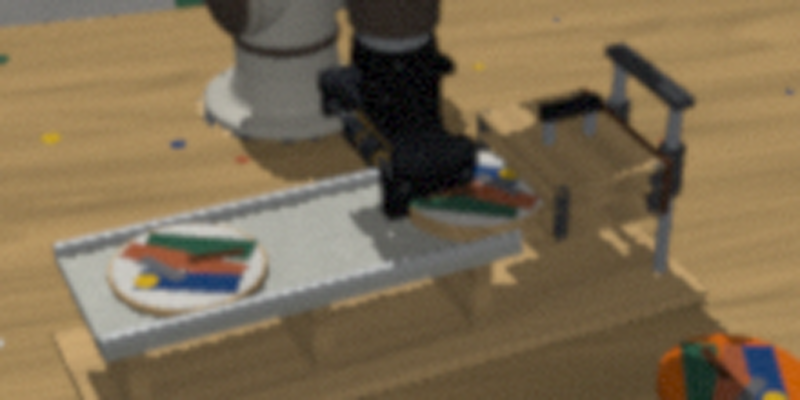

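>>> arm_command(
  rows=[
    {"fingers": 0, "travel": [-0.8, 0, 0], "roll": 0},
    {"fingers": 0, "travel": [-1.6, 0, 0], "roll": 0},
    {"fingers": 0, "travel": [-2.4, 0, 0], "roll": 0},
    {"fingers": 0, "travel": [-3.2, 0, 0], "roll": 0},
    {"fingers": 0, "travel": [-4, 0, 0], "roll": 0},
    {"fingers": 0, "travel": [-4.8, 0, 0], "roll": 0},
    {"fingers": 0, "travel": [-5.6, 0, 0], "roll": 0},
    {"fingers": 0, "travel": [-6.4, 0, 0], "roll": 0},
    {"fingers": 0, "travel": [-7, 0, 0], "roll": 0},
    {"fingers": 0, "travel": [-7.4, 0, 0], "roll": 0},
  ],
)

```text
time_s: 10.2
tcp_pos: [0.4578, 0.0909, 0.0958]
ee_rot: [[0.178, -0.984, -0.0], [-0.984, -0.178, -0.0], [0.0, 0.0, -1.0]]
wrist_force: [0.3, -1.5, 0.3]
gripper_width: 0.005
```

>>> arm_command(
  rows=[
    {"fingers": 0, "travel": [-0.2, 0, 0], "roll": 0},
    {"fingers": 0, "travel": [-0.4, 0, 0], "roll": 0},
    {"fingers": 0, "travel": [-0.6, 0, 0], "roll": 0},
    {"fingers": 0, "travel": [-0.6, 0, 0], "roll": 0},
  ],
)

```text
time_s: 10.6
tcp_pos: [0.4569, 0.0963, 0.0959]
ee_rot: [[0.177, -0.984, 0.0], [-0.984, -0.177, 0.0], [-0.0, -0.0, -1.0]]
wrist_force: [0.3, -0.5, 0.2]
gripper_width: 0.003
```

>>> arm_command(
  rows=[
    {"fingers": 0, "travel": [-0.2, 0, 0], "roll": 0},
    {"fingers": 0, "travel": [-0.4, 0, 0], "roll": 0},
    {"fingers": 0, "travel": [-0.4, 0, 0], "roll": 0},
  ],
)

```text
time_s: 10.9
tcp_pos: [0.4561, 0.1003, 0.0958]
ee_rot: [[0.177, -0.984, 0.0], [-0.984, -0.177, 0.0], [-0.0, -0.0, -1.0]]
wrist_force: [0.3, -0.9, 0.0]
gripper_width: 0.005
```

>>> arm_command(
  rows=[
    {"fingers": 0, "travel": [-0.2, 0, 0], "roll": 0},
    {"fingers": 0, "travel": [-0.2, 0, 0], "roll": 0},
  ],
)

```text
time_s: 11.1
tcp_pos: [0.4556, 0.1014, 0.0958]
ee_rot: [[0.177, -0.984, -0.001], [-0.984, -0.177, -0.002], [0.001, 0.001, -1.0]]
wrist_force: [-0.0, -4.4, 1.4]
gripper_width: 0.004
```

>>> arm_command(
  rows=[
    {"fingers": 0, "travel": [-0.15, 0, 0], "roll": 0},
    {"fingers": 0, "travel": [-0.15, 0, 0], "roll": 0},
  ],
)

```text
time_s: 11.3
tcp_pos: [0.455, 0.1014, 0.0958]
ee_rot: [[0.178, -0.984, -0.002], [-0.984, -0.178, -0.004], [0.004, 0.003, -1.0]]
wrist_force: [2.0, -9.4, 1.4]
gripper_width: 0.004
```

>>> arm_command(
  rows=[
    {"fingers": 0, "travel": [2, 0, 0], "roll": 0},
    {"fingers": 0, "travel": [3, 0, -4], "roll": 0},
    {"fingers": 0, "travel": [3, 0, -9], "roll": 0},
    {"fingers": 0, "travel": [3, 0, -13], "roll": 0},
    {"fingers": 0, "travel": [0, 0, -14], "roll": 0},
    {"fingers": 0, "travel": [-5, 0, -14], "roll": 0},
    {"fingers": 0, "travel": [-9, 0, -14], "roll": 0},
    {"fingers": 0, "travel": [-9, 0, -14], "roll": 0},
    {"fingers": 0, "travel": [-9, 0, -12], "roll": 0},
    {"fingers": 0, "travel": [-9, 0, -10], "roll": 0},
  ],
)

```text
time_s: 12.3
tcp_pos: [0.4397, 0.193, 0.1956]
ee_rot: [[0.178, -0.984, 0.001], [-0.984, -0.178, 0.002], [-0.002, -0.002, -1.0]]
wrist_force: [0.1, 0.5, -0.4]
gripper_width: 0.006
```

>>> arm_command(
  rows=[
    {"fingers": 0, "travel": [0, 0, 0], "roll": 0},
    {"fingers": 0, "travel": [0, 0, 0], "roll": 0},
  ],
)

```text
time_s: 12.5
tcp_pos: [0.4399, 0.1921, 0.1961]
ee_rot: [[0.177, -0.984, 0.0], [-0.984, -0.177, -0.0], [0.0, -0.0, -1.0]]
wrist_force: [0.2, 0.0, 1.2]
gripper_width: 0.002
```

```bash
python3 -c "
from topm import *
p,d=capture('top'); x,y,z,ok=topm(d)
s=sense(); print(s['time_s'],s['tcp_pos'],s['wrist_force'])
m=ok&(abs(x)<.066)&(y>-.36)&(y<-.2)&(z>.113)&(z<.125); print(cv2.minEnclosingCircle(np.c_[x[m],y[m]].astype(np.float32)))
"
```

```text
racktop 392 0.15857609212085555 lane 117 0.11188721112059448
12.55 [0.44024641 0.19234919 0.19669024] [-0.22188677  0.31014033  0.59565158]
((-0.001990287797525525, -0.2799038589000702), 0.10125436633825302)
```

>>> arm_command(
  rows=[
    {"fingers": 0, "travel": [0, 0, 1], "roll": 0},
    {"fingers": 0, "travel": [0, 0, 1.8], "roll": 0},
    {"fingers": 0, "travel": [0, 0, 2.2], "roll": 0},
    {"fingers": 0, "travel": [0, 0, 2.6], "roll": 0},
    {"fingers": 0, "travel": [0, 0, 3], "roll": 0},
    {"fingers": 0, "travel": [0, 0, 3.4], "roll": 0},
    {"fingers": 0, "travel": [0, 0, 3.8], "roll": 0},
    {"fingers": 0, "travel": [0, 0, 4.2], "roll": 0},
    {"fingers": 0, "travel": [0, 0, 4.5], "roll": 0},
    {"fingers": 0, "travel": [0, 0, 4.5], "roll": 0},
  ],
)

```text
time_s: 13.55
tcp_pos: [0.4394, 0.192, 0.1507]
ee_rot: [[0.177, -0.984, -0.0], [-0.984, -0.177, -0.0], [0.0, 0.0, -1.0]]
wrist_force: [-1.3, -1.3, 1.8]
gripper_width: 0.002
```

>>> arm_command(
  rows=[
    {"fingers": 0, "travel": [0, 0, 0.2], "roll": 0},
    {"fingers": 0, "travel": [0, 0, 0.4], "roll": 0},
    {"fingers": 0, "travel": [0, 0, 0.4], "roll": 0},
    {"fingers": 0, "travel": [0, 0, 0.4], "roll": 0},
  ],
)

```text
time_s: 13.95
tcp_pos: [0.4394, 0.192, 0.1468]
ee_rot: [[0.177, -0.984, -0.0], [-0.984, -0.177, -0.0], [0.0, 0.0, -1.0]]
wrist_force: [-1.9, -1.1, 4.0]
gripper_width: 0.008
```

```bash
python3 -c "
from topm import *
p,d=capture('top'); x,y,z,ok=topm(d)
s=sense(); print(s['time_s'],s['tcp_pos'],s['wrist_force'])
from meas import *
meas('w7')"
```

```text
racktop 339 0.12997521522625768 lane 117 0.11178751730161038
14.0 [0.4394276  0.19196383 0.14678846] [-2.04955833 -0.60966     4.1040158 ]
14.0 [0.4394276  0.19196383 0.14678846] [-2.04955833 -0.60966     4.1040158 ] 0.004301096362694726
racktop 9062 0.128224034176007
handle 1487 0.17864956100595525
lane 1205 0.11041889020720028
```

>>> arm_command(
  rows=[
    {"fingers": 0, "travel": [0, 0, -4], "roll": 0},
    {"fingers": 0, "travel": [0, 0, -8], "roll": 0},
    {"fingers": 0, "travel": [5, 0, -8], "roll": 0},
    {"fingers": 0, "travel": [10, 0, -8], "roll": 0},
    {"fingers": 0, "travel": [15, 0, -8], "roll": 0},
    {"fingers": 0, "travel": [20, 0, -8], "roll": 0},
    {"fingers": 0, "travel": [25, 0, -8], "roll": 0},
    {"fingers": 0, "travel": [30, 0, -8], "roll": 0},
    {"fingers": 0, "travel": [35, 0, -8], "roll": 0},
    {"fingers": 0, "travel": [40, 0, -8], "roll": 0},
  ],
)

```text
time_s: 15.05
tcp_pos: [0.5109, -0.2038, 0.2264]
ee_rot: [[0.177, -0.984, 0.001], [-0.984, -0.177, -0.0], [0.0, -0.001, -1.0]]
wrist_force: [1.1, 1.3, 0.2]
gripper_width: 0.005
```

>>> arm_command(
  rows=[
    {"fingers": 0, "travel": [4, 0, 0], "roll": 0},
    {"fingers": 0, "travel": [7.3, 0, 0], "roll": 0},
    {"fingers": 0, "travel": [7.3, 0, 0], "roll": 0},
    {"fingers": 0, "travel": [7.3, 0, 0], "roll": 0},
  ],
)

```text
time_s: 15.45
tcp_pos: [0.5232, -0.274, 0.2257]
ee_rot: [[0.175, -0.985, -0.001], [-0.985, -0.175, 0.001], [-0.001, 0.001, -1.0]]
wrist_force: [0.3, -0.3, 0.2]
gripper_width: 0.003
```

```bash
python3 -c "
from topm import *
import meas as M
s=sense(); print(s['time_s'],s['tcp_pos'],np.round(s['ee_rot'],3).tolist())
t=np.array(s['tcp_pos'])[:2]-[.4557,.106]; a=np.radians(10.2); print('tcp lane', t@[np.cos(a),np.sin(a)], t@[-np.sin(a),np.cos(a)])
p,d=capture('top'); x,y,z,ok=topm(d); cv2.imwrite('pics/t8.png',cv2.resize(p[190:310,220:430],None,fx=3.8,fy=3.8)[...,::-1])
for l in ('thin_panel','thick_panel'):
  for r in cut_out('top',l):
    m=r['mask']&ok&(abs(x)<.08)
    if m.sum()>150: print(l,r['p'],m.sum(),cv2.minEnclosingCircle(np.c_[x[m],y[m]].astype(np.float32)),np.median(z[m]))
"
```

```text
15.45 [ 0.52324885 -0.2739777   0.22566474] [[0.175, -0.985, -0.001], [-0.985, -0.175, 0.001], [-0.001, 0.001, -1.0]]
tcp lane -0.0008069741896556106 -0.3859342521661621
racktop 842 0.12992695006171973 lane 120 0.11170729771274314
thick_panel 0.47 193 ((0.001958770677447319, 0.029061637818813324), 0.046872977167367935) 0.09652979144397889
```

View pics/t8.png

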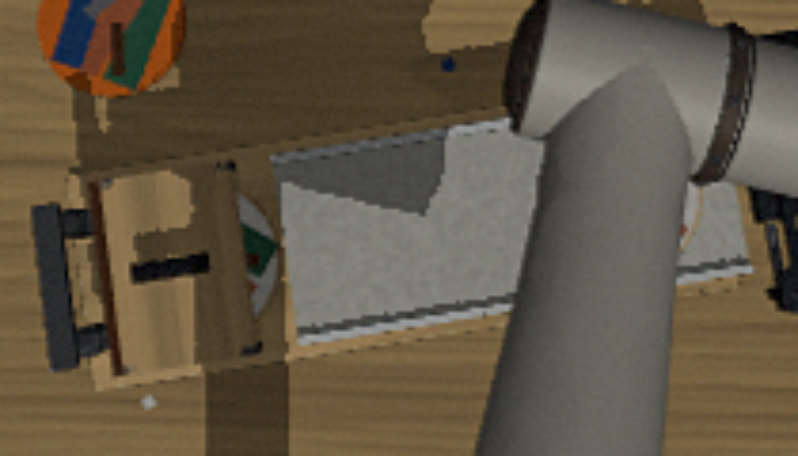

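>>> arm_command(
  rows=[
    {"fingers": 0, "travel": [0, -0.1, 4], "roll": 0},
    {"fingers": 0, "travel": [0, -0.1, 8], "roll": 0},
    {"fingers": 0, "travel": [0, -0.1, 11], "roll": 0},
    {"fingers": 0, "travel": [0, -0.1, 12.5], "roll": 0},
    {"fingers": 0, "travel": [0, -0.1, 13], "roll": 0},
    {"fingers": 0, "travel": [0, -0.1, 13], "roll": 0},
    {"fingers": 0, "travel": [0, -0.1, 13], "roll": 0},
  ],
)

```text
time_s: 16.3
tcp_pos: [0.5255, -0.273, 0.0982]
ee_rot: [[0.178, -0.984, 0.003], [-0.984, -0.178, -0.001], [0.001, -0.002, -1.0]]
wrist_force: [0.4, -0.3, -0.0]
gripper_width: 0.003
```

>>> arm_command(
  rows=[
    {"fingers": 0, "travel": [0, 0, 0.3], "roll": 0},
    {"fingers": 0, "travel": [0, 0, 0.3], "roll": 0},
    {"fingers": 0, "travel": [0, 0, 0.3], "roll": 0},
  ],
)

```text
time_s: 16.6
tcp_pos: [0.5245, -0.2733, 0.0943]
ee_rot: [[0.177, -0.984, 0.001], [-0.984, -0.177, -0.0], [0.0, -0.001, -1.0]]
wrist_force: [0.3, 0.6, 0.2]
gripper_width: 0.007
```

>>> arm_command(
  rows=[
    {"fingers": 0, "travel": [0, 0, 0.15], "roll": 0},
    {"fingers": 0, "travel": [-1, 0, 0.15], "roll": 0},
    {"fingers": 0, "travel": [-2, 0, 0.15], "roll": 0},
    {"fingers": 0, "travel": [-3, 0, 0.15], "roll": 0},
    {"fingers": 0, "travel": [-4, 0, 0.15], "roll": 0},
    {"fingers": 0, "travel": [-5, 0, 0.15], "roll": 0},
    {"fingers": 0, "travel": [-6, 0, 0.15], "roll": 0},
    {"fingers": 0, "travel": [-7, 0, 0.15], "roll": 0},
    {"fingers": 0, "travel": [-8, 0, 0.15], "roll": 0},
    {"fingers": 0, "travel": [-9, 0, 0.15], "roll": 0},
  ],
)

```text
time_s: 17.6
tcp_pos: [0.5083, -0.1838, 0.0923]
ee_rot: [[0.177, -0.984, 0.0], [-0.984, -0.177, -0.0], [0.0, -0.0, -1.0]]
wrist_force: [0.5, -0.7, 0.3]
gripper_width: 0.005
```

>>> arm_command(
  rows=[
    {"fingers": 0, "travel": [-1, 0, 0], "roll": 0},
    {"fingers": 0, "travel": [-2, 0, 0], "roll": 0},
    {"fingers": 0, "travel": [-3, 0, 0], "roll": 0},
    {"fingers": 0, "travel": [-4, 0, 0], "roll": 0},
    {"fingers": 0, "travel": [-5, 0, 0], "roll": 0},
    {"fingers": 0, "travel": [-6, 0, 0], "roll": 0},
    {"fingers": 0, "travel": [-7, 0, 0], "roll": 0},
    {"fingers": 0, "travel": [-8, 0, 0], "roll": 0},
    {"fingers": 0, "travel": [-9, 0, 0], "roll": 0},
    {"fingers": 0, "travel": [-9, 0, 0], "roll": 0},
  ],
)

```text
time_s: 18.6
tcp_pos: [0.4922, -0.0949, 0.0923]
ee_rot: [[0.179, -0.984, -0.0], [-0.984, -0.179, 0.0], [-0.0, 0.0, -1.0]]
wrist_force: [-0.3, -0.1, 1.0]
gripper_width: 0.004
```

```bash
python3 -c "
from topm import *
s=sense(); print(s['time_s'],s['tcp_pos'],s['wrist_force'])
t=np.array(s['tcp_pos'])[:2]-[.4557,.106]; a=np.radians(10.2); print('tcp lane', t@[np.cos(a),np.sin(a)], t@[-np.sin(a),np.cos(a)])
p,d=capture('scene'); W=pts('scene',d); cv2.imwrite('pics/s9.png',p[:,:,::-1])
q=W[...,:2]-[.4557,.106]; x=q@[np.cos(a),np.sin(a)]; y=q@[-np.sin(a),np.cos(a)]
for l in ('thin_panel','thick_panel'):
  for r in cut_out('scene',l):
    m=r['mask']&(d>0)&(abs(x)<.08)
    if m.sum()>80: print(l,r['p'],m.sum(),cv2.minEnclosingCircle(np.c_[x[m],y[m]].astype(np.float32)),np.median(W[m][:,2]))
"
```

```text
18.6 [ 0.49219524 -0.09493675  0.09230997] [-0.29876779 -0.05062263  0.97509637]
tcp lane 0.0003356211461545989 -0.20422381738552942
thin_panel 0.77 623 ((0.008801836520433426, -0.10973294824361801), 0.08246125280857086) 0.11808606237822417
thin_panel 0.56 219 ((0.02109730802476406, 0.039899904280900955), 0.07415952533483505) 0.09286732656151486
thick_panel 0.7 142 ((0.007310982793569565, 0.06814180314540863), 0.06708190590143204) 0.0929661157639638
```

>>> arm_command(
  rows=[
    {"fingers": 0, "travel": [-1, 0, 0], "roll": 0},
    {"fingers": 0, "travel": [-2, 0, 0], "roll": 0},
    {"fingers": 0, "travel": [-3, 0, 0], "roll": 0},
    {"fingers": 0, "travel": [-4, 0, 0], "roll": 0},
    {"fingers": 0, "travel": [-5, 0, 0], "roll": 0},
    {"fingers": 0, "travel": [-6, 0, 0], "roll": 0},
    {"fingers": 0, "travel": [-7, 0, 0], "roll": 0},
    {"fingers": 0, "travel": [-8, 0, 0], "roll": 0},
    {"fingers": 0, "travel": [-9, 0, 0], "roll": 0},
    {"fingers": 0, "travel": [-10, 0, 0], "roll": 0},
  ],
)

```text
time_s: 19.75
tcp_pos: [0.4746, 0.0032, 0.0923]
ee_rot: [[0.177, -0.984, 0.0], [-0.984, -0.177, -0.0], [0.0, -0.0, -1.0]]
wrist_force: [0.3, 0.3, -0.3]
gripper_width: 0.006
```

>>> arm_command(
  rows=[
    {"fingers": 0, "travel": [-0.5, 0, 0], "roll": 0},
    {"fingers": 0, "travel": [-1, 0, 0], "roll": 0},
    {"fingers": 0, "travel": [-1.5, 0, 0], "roll": 0},
    {"fingers": 0, "travel": [-2, 0, 0], "roll": 0},
  ],
)

```text
time_s: 20.15
tcp_pos: [0.4712, 0.0223, 0.0923]
ee_rot: [[0.177, -0.984, 0.0], [-0.984, -0.177, -0.0], [0.0, -0.0, -1.0]]
wrist_force: [-0.6, -0.2, -0.3]
gripper_width: 0.004
```

>>> arm_command(
  rows=[
    {"fingers": 0, "travel": [-0.8, 0, 0], "roll": 0},
    {"fingers": 0, "travel": [-1.6, 0, 0], "roll": 0},
    {"fingers": 0, "travel": [-2.4, 0, 0], "roll": 0},
    {"fingers": 0, "travel": [-3.2, 0, 0], "roll": 0},
    {"fingers": 0, "travel": [-4, 0, 0], "roll": 0},
    {"fingers": 0, "travel": [-4.8, 0, 0], "roll": 0},
    {"fingers": 0, "travel": [-5.6, 0, 0], "roll": 0},
    {"fingers": 0, "travel": [-6.4, 0, 0], "roll": 0},
    {"fingers": 0, "travel": [-7, 0, 0], "roll": 0},
    {"fingers": 0, "travel": [-7.3, 0, 0], "roll": 0},
  ],
)

```text
time_s: 21.15
tcp_pos: [0.4582, 0.0945, 0.0923]
ee_rot: [[0.178, -0.984, 0.0], [-0.984, -0.178, -0.0], [0.0, -0.0, -1.0]]
wrist_force: [0.5, -0.3, 0.0]
gripper_width: 0.01
```

>>> arm_command(
  rows=[
    {"fingers": 0, "travel": [-0.2, 0, 0], "roll": 0},
    {"fingers": 0, "travel": [-0.4, 0, 0], "roll": 0},
    {"fingers": 0, "travel": [-0.5, 0, 0], "roll": 0},
    {"fingers": 0, "travel": [-0.5, 0, 0], "roll": 0},
  ],
)

```text
time_s: 21.55
tcp_pos: [0.4574, 0.0988, 0.0923]
ee_rot: [[0.177, -0.984, 0.0], [-0.984, -0.177, 0.0], [-0.0, -0.0, -1.0]]
wrist_force: [-0.1, 0.0, -0.8]
gripper_width: 0.002
```

>>> arm_command(
  rows=[
    {"fingers": 0, "travel": [-0.2, 0, 0], "roll": 0},
    {"fingers": 0, "travel": [-0.2, 0, 0], "roll": 0},
    {"fingers": 0, "travel": [-0.2, 0, 0], "roll": 0},
  ],
)

```text
time_s: 21.85
tcp_pos: [0.4571, 0.1008, 0.0923]
ee_rot: [[0.177, -0.984, 0.0], [-0.984, -0.177, 0.0], [-0.0, -0.0, -1.0]]
wrist_force: [0.5, 1.0, -0.5]
gripper_width: 0.004
```

>>> arm_command(
  rows=[
    {"fingers": 0, "travel": [-0.2, 0, 0], "roll": 0},
    {"fingers": 0, "travel": [-0.2, 0, 0], "roll": 0},
    {"fingers": 0, "travel": [-0.2, 0, 0], "roll": 0},
  ],
)

```text
time_s: 22.15
tcp_pos: [0.4563, 0.1018, 0.0922]
ee_rot: [[0.177, -0.984, -0.001], [-0.984, -0.177, -0.002], [0.002, 0.001, -1.0]]
wrist_force: [1.0, -4.8, 1.0]
gripper_width: 0.003
```

```bash
cat > sc.py <<'E'
from topm import *
def sc(n):
    s=sense(); print(s['time_s'],s['tcp_pos'],s['wrist_force'])
    p,d=capture('scene'); cv2.imwrite(f'pics/{n}.png',cv2.resize(p[120:230,260:420],(800,550),interpolation=cv2.INTER_CUBIC)[...,::-1])
E
python3 -c "
from sc import *
sc('s10'); p,d=capture('top'); topm(d)"
```

```text
22.15 [0.45632582 0.10178261 0.09224124] [ 0.96443234 -4.78758495  1.01705714]
racktop 308 0.1297960472195247 lane 20 0.1128293929642894
```

View pics/s10.png

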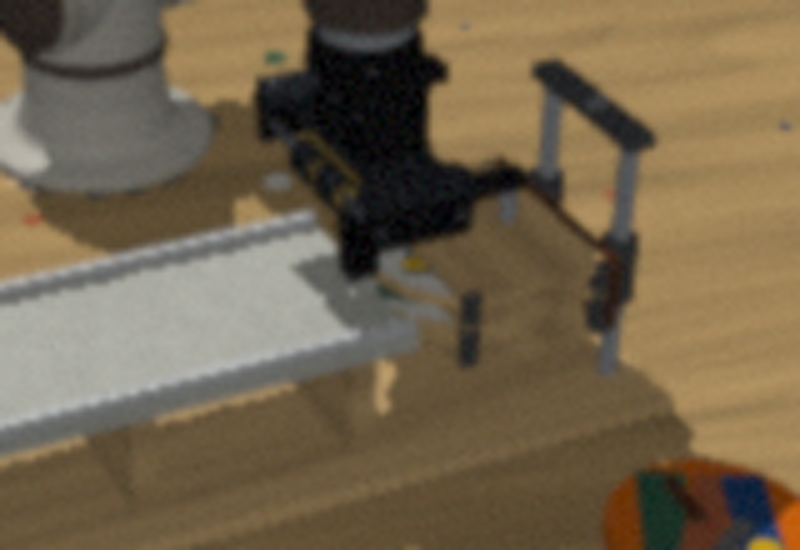

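>>> arm_command(
  rows=[
    {"fingers": 0, "travel": [2, 0, 0], "roll": 0},
    {"fingers": 0, "travel": [3, 0, -3], "roll": 0},
    {"fingers": 0, "travel": [3, 0, -7], "roll": 0},
    {"fingers": 0, "travel": [3, 0, -10], "roll": 0},
    {"fingers": 0, "travel": [0, 0, -10], "roll": 0},
    {"fingers": 0, "travel": [-5, 0, -10], "roll": 0},
    {"fingers": 0, "travel": [-9, 0, -10], "roll": 0},
    {"fingers": 0, "travel": [-9, 0.2, -10], "roll": 0},
    {"fingers": 0, "travel": [-9, 0.2, -10], "roll": 0},
    {"fingers": 0, "travel": [-9, 0.2, -8], "roll": 0},
  ],
)

```text
time_s: 23.25
tcp_pos: [0.4404, 0.1921, 0.1743]
ee_rot: [[0.178, -0.984, 0.005], [-0.984, -0.178, 0.004], [-0.003, -0.006, -1.0]]
wrist_force: [0.7, 0.5, -0.1]
gripper_width: 0.007
```

>>> arm_command(
  rows=[
    {"fingers": 0, "travel": [0, 0, 0], "roll": 0},
    {"fingers": 0, "travel": [0, 0, 0], "roll": 0},
  ],
)

```text
time_s: 23.45
tcp_pos: [0.4389, 0.1901, 0.1723]
ee_rot: [[0.176, -0.984, -0.0], [-0.984, -0.176, -0.001], [0.001, 0.001, -1.0]]
wrist_force: [0.2, -0.9, 0.1]
gripper_width: 0.004
```

```bash
python3 -c "
from topm import *
s=sense(); print(s['time_s'],s['tcp_pos'],s['wrist_force'])
p,d=capture('top'); x,y,z,ok=topm(d)
m=ok&(abs(x)<.05)&(y>-.01)&(y<.033)&(z>.06)&(z<.15); print(m.sum(),np.median(z[m]))
e=m&(abs(x)<.012)&(z>.105); print('rim min y',np.sort(y[e])[:6], np.median(z[e]))"
```

```text
23.45 [0.4388921  0.1901453  0.17232564] [ 0.16856823 -0.89814651  0.13779494]
racktop 353 0.12994092780170702 lane 118 0.11181749924452027
319 0.11632870574969512
rim min y [-0.00965104 -0.00908236 -0.0090406  -0.00846238 -0.0077284  -0.00731872] 0.11768224425927531
```

>>> arm_command(
  rows=[
    {"fingers": 0, "travel": [0, 0, 1], "roll": 0},
    {"fingers": 0, "travel": [0, 0, 2], "roll": 0},
    {"fingers": 0, "travel": [0, 0, 2.4], "roll": 0},
    {"fingers": 0, "travel": [0, 0, 2.8], "roll": 0},
    {"fingers": 0, "travel": [0, 0, 3.2], "roll": 0},
    {"fingers": 0, "travel": [0, 0, 3.6], "roll": 0},
    {"fingers": 0, "travel": [0, 0, 4], "roll": 0},
    {"fingers": 0, "travel": [0, 0, 4.4], "roll": 0},
    {"fingers": 0, "travel": [0, 0, 4.8], "roll": 0},
    {"fingers": 0, "travel": [0, 0, 5.1], "roll": 0},
  ],
)

```text
time_s: 24.5
tcp_pos: [0.4382, 0.1904, 0.1213]
ee_rot: [[0.177, -0.984, -0.001], [-0.984, -0.177, -0.001], [0.001, 0.001, -1.0]]
wrist_force: [-3.0, -1.6, 4.7]
gripper_width: 0.008
```

>>> arm_command(
  rows=[
    {"fingers": 0, "travel": [0, 0, 0.15], "roll": 0},
    {"fingers": 0, "travel": [0, 0, 0.15], "roll": 0},
  ],
)

```text
time_s: 24.7
tcp_pos: [0.439, 0.1912, 0.1195]
ee_rot: [[0.177, -0.984, 0.001], [-0.984, -0.177, 0.001], [-0.001, -0.001, -1.0]]
wrist_force: [0.2, -0.4, -1.0]
gripper_width: 0.006
```

>>> arm_command(
  rows=[
    {"fingers": 0, "travel": [0, 0, 0.15], "roll": 0},
    {"fingers": 0, "travel": [0, 0, 0.15], "roll": 0},
  ],
)

```text
time_s: 24.9
tcp_pos: [0.4393, 0.1914, 0.1188]
ee_rot: [[0.177, -0.984, 0.001], [-0.984, -0.177, 0.001], [-0.001, -0.001, -1.0]]
wrist_force: [-1.5, -0.6, 4.5]
gripper_width: 0.002
```

Nearly at the stop; press gently until the force rises.

>>> arm_command(
  rows=[
    {"fingers": 0, "travel": [0, 0, 0.1], "roll": 0},
    {"fingers": 0, "travel": [0, 0, 0.1], "roll": 0},
  ],
)

```text
time_s: 25.1
tcp_pos: [0.4394, 0.1914, 0.1188]
ee_rot: [[0.178, -0.984, 0.002], [-0.984, -0.178, 0.001], [-0.0, -0.002, -1.0]]
wrist_force: [-4.9, -1.1, 10.5]
gripper_width: 0.007
```

>>> arm_command(
  rows=[
    {"fingers": 0, "travel": [0, 0, 0.1], "roll": 0},
    {"fingers": 0, "travel": [0, 0, 0.1], "roll": 0},
  ],
)

```text
time_s: 25.3
tcp_pos: [0.4394, 0.1915, 0.1187]
ee_rot: [[0.178, -0.984, 0.002], [-0.984, -0.178, 0.001], [-0.0, -0.002, -1.0]]
wrist_force: [-6.4, -1.2, 16.0]
gripper_width: 0.004
```

At the stop (TCP no longer sinks, 16 N). Retreat upward and back, then check.

>>> arm_command(
  rows=[
    {"fingers": 0, "travel": [0, 0, -2], "roll": 0},
    {"fingers": 0, "travel": [0, 0, -6], "roll": 0},
    {"fingers": 0, "travel": [0, 0, -11], "roll": 0},
    {"fingers": 0, "travel": [4, 0, -16], "roll": 0},
    {"fingers": 0, "travel": [9, 0, -18], "roll": 0},
    {"fingers": 0, "travel": [14, 0, -18], "roll": 0},
    {"fingers": 0, "travel": [18, 0, -18], "roll": 0},
    {"fingers": 0, "travel": [18, 0, -18], "roll": 0},
    {"fingers": 0, "travel": [18, 0, -18], "roll": 0},
  ],
)

```text
time_s: 26.2
tcp_pos: [0.4712, 0.0128, 0.296]
ee_rot: [[0.174, -0.985, 0.001], [-0.985, -0.174, 0.001], [-0.001, -0.001, -1.0]]
wrist_force: [-1.1, 0.3, -0.2]
gripper_width: 0.006
```

```bash
python3 -c "
from sc import *
sc('s11'); p,d=capture('top'); x,y,z,ok=topm(d)
m=ok&(abs(x)<.05)&(y>.004)&(y<.033)&(z>.05)&(z<.13); print('panel z',m.sum(),np.median(z[m]))
e=m&(abs(x)<.012); print('rim y',y[e].min())
a=p[200:310,220:430]; b=cv2.imread('pics/s11.png')[...,::-1]
cv2.imwrite('pics/f.png',np.vstack([cv2.resize(a,(640,300)),cv2.resize(b,(640,300))])[...,::-1])
for l in ('paint_bottle','brush_jar','paint_tin','palette_knife'): print(l,[(np.round(r['position'],3).tolist(),round(r['p'],2)) for r in search_frame('top',l)[:1]])
"
```

```text
26.2 [0.4711837  0.01282571 0.2960474 ] [-1.12407017  0.25135431 -0.16731654]
racktop 293 0.10216471660600276 lane 20 0.11083586286485861
panel z 2 0.09102387154796454Traceback (most recent call last):
  File "<string>", line 5, in <module>
    e=m&(abs(x)<.012); print('rim y',y[e].min())
                                     ~~~~~~~~^^
    return umr_minimum(a, axis, None, out, keepdims, initial, where)
ValueError: zero-size array to reduction operation minimum which has no identity
```

>>> arm_command(
  rows=[
    {"fingers": 0, "travel": [5, 0, 0], "roll": 0},
    {"fingers": 0, "travel": [10, 0, 0], "roll": 0},
    {"fingers": 0, "travel": [15, 0, 0], "roll": 0},
    {"fingers": 0, "travel": [20, 0, 0], "roll": 0},
    {"fingers": 0, "travel": [25, 0, 0], "roll": 0},
    {"fingers": 0, "travel": [25, 0, 0], "roll": 0},
    {"fingers": 0, "travel": [25, 0, 0], "roll": 0},
  ],
)

```text
time_s: 27.0
tcp_pos: [0.5155, -0.2318, 0.2952]
ee_rot: [[0.177, -0.984, -0.001], [-0.984, -0.177, 0.001], [-0.001, 0.001, -1.0]]
wrist_force: [0.3, 0.3, -0.2]
gripper_width: 0.005
```

```bash
python3 -c "
from sc import *
sc('s11'); p,d=capture('top'); x,y,z,ok=topm(d)
a=p[200:310,220:430]; b=cv2.imread('pics/s11.png')[...,::-1]
cv2.imwrite('pics/f.png',np.vstack([cv2.resize(a,(570,300)),cv2.resize(b,(570,300))])[...,::-1])
m=ok&(abs(x)<.06)&(y>.002)&(y<.033)&(z>.05)&(z<.105); print('panel z',m.sum(),np.median(z[m]))
e=m&(abs(x)<.015); print('rim y',np.sort(y[e])[:4])
for l in ('paint_bottle','brush_jar','paint_tin','palette_knife'): print(l,[(np.round(r['position'],3).tolist(),round(r['p'],2)) for r in search_frame('top',l)[:1]])
"
```

```text
27.0 [ 0.51553688 -0.2318244   0.29515301] [ 0.33539923  0.31940252 -0.23354339]
racktop 802 0.10186529048572629 lane 119 0.11156987428711915
panel z 217 0.09016007526234548
rim y [0.00630682 0.00655166 0.00659859 0.00688606]
paint_bottle [([0.604, -0.481, 0.17], 0.53)]
brush_jar [([0.643, 0.454, 0.082], 0.82)]
paint_tin [([0.766, 0.13, 0.064], 0.63)]
palette_knife [([0.774, -0.077, 0.002], 0.86)]
```

View pics/f.png

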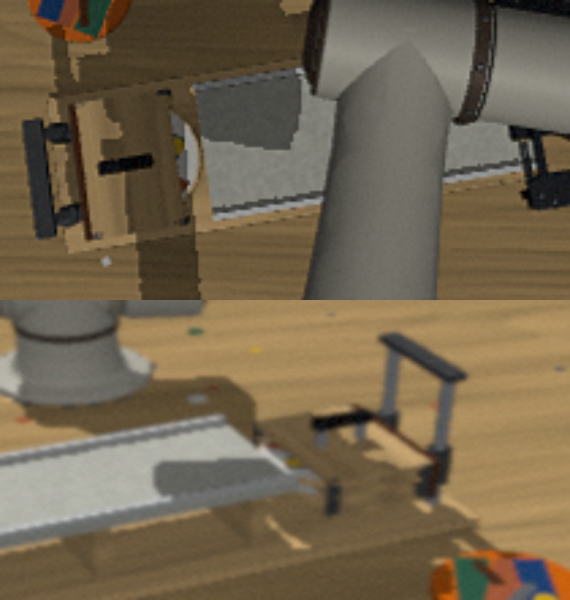

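```bash
python3 -c "
from station import *
print(finish_job())"
```

```text
the job is handed in; nothing more can be done
None
```

Both panels are in the rack, the rack is down at its bottom stop and the arm is clear of everything. I handed the job in at about 27 s; it reports no verdict.

**What I did**
- The thick panel was nearest the rack. I lowered the rack to about 0.0565 m and pushed the thick panel into the tall slot until it met the back plate (up to 9 N).
- I lowered the rack to about 0.028 m and pushed the thin panel into the low slot. It met the back plate (about 5 N) at the same tool position as the thick one.
- I pressed the rack down until it stopped moving (16 N), then moved the arm away.

**Last checks (top camera)**
- **Rack:** its top measured 0.102 m, which is about 0 m on the joint once the camera's roughly 2 mm high reading is taken off.
- **Thin panel:** its top is at about 0.088 m after the same correction, as expected. Its rear rim is about 6 mm past the lane end; home is about 5 mm.
- **Thick panel:** under the thin panel it could not be seen separately. The evidence is the contact force, plus a top-camera look after its push that showed it in the slot.
- **Bystanders:** the jar, tin and knife are where they were. The bottle's reported position differs by about 20 mm from the network's first report. It is within 8 mm of my own first depth reading, and the arm never came near it.

**What disagreed with the brief**
- The fingertips are really about 21 mm behind the reported tool point, not 11 mm ahead of it. My one attempt to grip the handle therefore closed above the bar.
- I allowed for that offset in every later move. All the rack moves needed were downward, so I pushed on the handle with closed fingers instead of gripping it.

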